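Clear the bread bin and hold its lid open

ROBOT

A 6-joint arm with a two-finger parallel gripper is mounted at the origin on the work surface. World frame = base frame: x ahead of the robot, y to its left, z up, the work surface at z = 0. Lengths are in m, angles in degrees, forces in N, time in s.
With the tool pointing down it reaches from about 0.375 to 0.9 m from the base axis. Payload 3.1 kg.
Tool frame: the origin (TCP) lies between the finger pads; the fingertips stand 22 mm ahead of it and the grasp point (between the pads) lies 3 mm ahead of it (bot.tip_extent is the distance from the TCP to the fingertips, in m); y points along the fingers, z is the direction in which the jaws open and shut, and the axes are right-handed (so a half turn about y gives the same grasp; the last joint's range is limited). The gripper opens to 87 mm and grips with 3 to 60 N. Pads are 19 mm wide; open, the fingers measure 117 mm over their backs; the gripper's body (75 mm by 190 mm) begins 51 mm behind the grasp point.
Start: joints at [66.434, 30.224, 82.088, -0, 67.689, -10.227], TCP at [0.144, 0.608, 0.245] pointing down, gripper open.
Joint ranges: [-176.69, 176.69], [-43.24, 126.21], [12.49, 139.97], [-82, 262], [0, 151.66], [-163.58, 163.58]. Speed limits (degrees/s): [159.86, 159.86, 180, 180, 180, 180].

INTERFACE

Orientations are given as a 3x3 rotation matrix whose columns are the frame's x, y, z axes.
In Python, from rig import bot, eyes, models gives the robot as it stands. The module is installed in compiled form; this text tells all that it offers.
- The arm moves only by the tool arm_command, never from a script. Its arguments are lists of equal length, an entry for each row: "translation": the shift along the tool's x, y, z each as a share of 0.08 m, from -1 to 1, a list of three; "rotation": the turn, a rotation vector about the tool's x, y, z each as a share of 60 degrees, from -1 to 1, a list of three; "grip": the closure, from -1 (fully open) to 1 (shut), so that 0 is half open. In form: {"translation": [[x, y, z], ...], "rotation": [[rx, ry, rz], ...], "grip": [grip, ...]}. A call has 1 to 5 rows; each row is the pose to reach, as a shift and turn from the pose commanded when the call began, along the tool's axes at that moment; what a row does not reach only later rows make up. A row lasts 1/10 s, in which the tool goes at most 50 mm and 8.59 degrees, less where a joint would pass 70% of its speed; a pose out of reach is approached as far as the arm can. A call with a number of a shift or a turn outside -1 to 1 is refused whole. A call with a gripper value outside its range is refused whole. The fingers move at their own pace and stop on an object; the grip force is fixed at half the most. Time passes only in rows, so rows that repeat a pose let the fingers close. It gives the time, the measured TCP pose, the force and the opening at its end, in the units of the state.
- bot.read_state(): the state, without advancing time (a new reading comes with each control period).
- eyes.capture(name): name is "scene" or "top" or "wrist"; returns a dict with "image" (384x512x3 uint8, blue, green, red), "mtx" (3x3 intrinsics, pixels), "rvec" (rotation vector, rad) and "tvec" (3), from world to camera coordinates, as OpenCV has them; the wrist camera has in their place "hand_eye" (4x4, takes a point from camera to tool coordinates, whose origin is the TCP and whose axes are the tool frame's). Camera axes: x right, y down, z forward; pixel columns grow to the right and rows downward; lengths in m; the calibration is good to about 2 mm. A picture is of the moment at which its call begins: read the wrist's pose just before it. There is no depth.
- bot.hand_in(): hands the job in, once; it reports no verdict.
Trained networks look in the newest picture that a camera, given by its name, has taken for a name from the list of things; names that differ only in an ending like _2 or _b are one class to them, and where a whole thing is asked for, a point or a joint stands for the part that bears it (a point fixed in the world has none). Each returns a list of dicts, best first, with "conf" (0 to 1); they miss things now and then, are a little off and sometimes report something else, mostly with a low value. They report only what shows in the picture. A call takes as long as a camera call. They do not tell look-alikes from the thing itself.
- models.recognise(camera, thing): "extent" ([left, top, right, bottom] as shares, 0 to 1, of the picture: columns of its width, rows of its height, round what is visible of it).
- models.spot_point(camera, thing): "point" ([column, row] as shares, 0 to 1, of the picture: columns of its width, rows of its height: a listed point, or the origin of a listed thing).
The state is a dict: "time_s": time; "joint_positions": joint angles; "qvel": joint speeds; "tau": joint torques, N m; "position": TCP position; "tcp_rot": TCP orientation; "force": force on the tool from outside, world axes, zero at the start; "moment": the same for the moment, N m; "opening": opening from 0.0 (shut) to 1.0 (fully open).
Only numpy, scipy, OpenCV 4.12 (cv2) and the standard library are available. Lean on these libraries where they do the work, as an engineer would, in place of code of your own. Each camera call takes 0.05 s, during which the arm holds its last target. There are 200 camera calls.

TASK

I want to put a loaf away: take the canister off the lid of the bread bin and stand it upright, without dropping it, wholly on the round cork trivet; then lift the bin's lid and hold it open at about 50 degrees. The lid falls shut by itself, so finish while still holding it there with the gripper; never throw it over backwards, and leave the other things on the counter where they are.

Things in the scene. Friction and masses are not known exactly. Their poses are not given: they have to be found in the camera images.
- bin: Grey open-topped metal bread bin, fixed to the counter, 200 (x) x 280 (y) x 140 (z) mm, turned up to 15 degrees either way. Origin: centre of its underside; own x points away from the robot, towards the hinge side; z up. Its wooden lid: 212 x 284 x 14 mm, top at 154 mm when shut, front edge 12 mm beyond the bin's front.
- lid (a joint): Angle of the lid about the hinge along the bin's far upper edge: 0 shut (level), growing as the front edge rises; 0.873 is 50 degrees. It weighs about 0.65 kg, has no spring or friction to speak of and falls shut when let go below about 90 degrees; it stops at 1.9.
- lid_hinge (a point): Point on the lid's hinge axis, middle of the bin's far upper edge: in the bin's frame at (100, 0, 140) mm. The axis runs along the bin's own y.
- lid_knob (a point): Grip point in the lid's steel knob, an upright cylinder 26 mm wide, 42 mm tall, near the lid's front edge. On the knob's axis, 28 mm above the lid's top; lid shut, it is 170 mm in front of the hinge and 42 mm above it; it swings with the lid. Pinched along the bin's y, the knob turns between the pads as the lid rises, so the gripper may stay pointing down.
- canister: Closed steel canister, upright cylinder 58 mm in diameter, 115 mm tall, about 0.3 kg, standing on the lid behind the knob. Origin: centre of its underside; z up along its axis.
- trivet: Round flat cork trivet, 130 mm in diameter, 10 mm thick, fixed on the counter to the left or the right of the bin (a blue bowl is on the other side). Origin: centre of its underside; its top is 10 mm higher.
- bowl: Blue ceramic bowl, 120 mm wide, 55 mm tall, on the side of the bin where the trivet is not. To be left alone. Origin: underside.
- jar_a: Glass jar, 84 mm wide, 150 mm tall, behind the bin. To be left alone. Origin: underside.
- jar_b: Glass jar, 84 mm wide, 130 mm tall, behind the bin. To be left alone. Origin: underside.
- mug: White mug, 80 mm wide, 95 mm tall, far right. To be left alone. Origin: underside.
- mill: Dark wooden pepper mill, 54 mm wide, 158 mm tall, far left. To be left alone. Origin: underside.
- tumbler: Glass tumbler, 68 mm wide, 100 mm tall, close in front of the bin. To be left alone. Origin: underside.
Things that resemble listed ones, but are neither listed nor needed, are in the scene too. What is shaped like the canister but purple is not meant. Several things look just like the trivet: the one meant starts farthest to the robot's left.

How it is judged (in metres and radians):
On the way, in this order (a step that is already met when the one before it is completed fails the run):
1. the canister stands upright on the trivet, let go, with the lid still shut (horizontal distance between canister and trivet below 0.045 m and z of canister in the frame of trivet between 0.004 and 0.016 m and angle between canister's own z axis and vertical below 0.1 rad and contact force between the fingers and canister below 0.05 N and linear speed of canister below 0.03 m/s and value of joint lid below 0.1 rad), for 0.2 s.
2. the lid is held still at about 50 degrees by the gripper (value of joint lid between 0.768 and 0.977 rad and velocity of joint lid between -0.08 and 0.08 rad/s and contact force between the fingers and bin above 0.8 N and contact force between canister and bin below 0.05 N), for 0.3 s.
At the end, for the whole second after the job is handed in: The gripper's fingers hold the lid (at least 0.8 N) still at 50 degrees, within 6 degrees; the canister stands upright, let go, on the trivet, its centre within 45 mm of the trivet's centre, and does not touch the bin (all of step 2 and horizontal distance between canister and trivet below 0.045 m and z of canister in the frame of trivet between 0.004 and 0.016 m and angle between canister's own z axis and vertical below 0.1 rad and contact force between the fingers and canister below 0.05 N and linear speed of canister below 0.03 m/s); the arm keeps its last pose, push and grip.
It fails at once if the lid is thrown over backwards (opened past 80 degrees) (value of joint lid above 1.4 rad).
It fails at once if the lid is raised more than 10 degrees while the canister still stands on it (value of joint lid above 0.175 rad and contact force between canister and bin above 0.3 N).
It fails at once if the canister is tipped over (angle between canister's own z axis and vertical above 0.9 rad).
It fails at once if the canister is dropped or knocked off (moves freely faster than 0.45 m/s) (contact force between each of the arm, the fingers and canister below 0.05 N and linear speed of canister above 0.45 m/s).
It fails at once if another thing on the counter is moved by more than 30 mm (distance of any of bowl, jar_a, jar_b, mug, mill, tumbler from where it was at the start of the episode above 0.03 m).
It also fails if it takes over 58 s, if anything falls off the work surface, if the arm or the gripper's body presses on something with over 40 N, if the wrist force passes 120 N, or if a joint passes its speed limit or range.

## Working session

There is one attempt and no reset: what is moved stays moved. The work goes in short steps, Python scripts to look and compute and a tool call to move; the robot and the scene stay as the last step left them, time stands still between calls to the robot, and variables do not carry over. Pictures are saved under pics/ and viewed, about 8 in all and at most 12, crops included, and the job is handed in when it is done.

Besides the shell and the picture viewer there is one more tool, called after "Call:" as name(argument=value, ...) on one line, values as JSON. arm_command: Moves the arm, as the interface text tells. Shift numbers are shares of 0.08 m and turn numbers shares of 60 degrees, none past 1 either way. Its arguments: {"type":"object","properties":{"translation":{"type":"array"},"rotation":{"type":"array"},"grip":{"type":"array"}},"required":["translation","rotation","grip"]}

```bash
mkdir -p pics; cat > h.py <<'E'
import numpy as np, cv2
from rig import bot, eyes, models
def cap(n):
    c=eyes.capture(n); return c
def ray(c,px):
    R,_=cv2.Rodrigues(np.array(c['rvec'],float)); t=np.array(c['tvec'],float).ravel()
    K=np.array(c['mtx'],float)
    d=R.T@np.linalg.inv(K)@np.array([px[0],px[1],1.]); return -R.T@t,d
def atz(c,px,z):
    o,d=ray(c,px); return o+d*(z-o[2])/d[2]
def proj(c,p):
    return cv2.projectPoints(np.array([p],float),np.array(c['rvec'],float),np.array(c['tvec'],float),np.array(c['mtx'],float),None)[0].ravel()
E
python3 - <<'E'
from h import *
s=bot.read_state(); print(s)
ims=[]
Z=dict(canister=.154,lid_knob=.182,bin=0,trivet=0,bowl=0,lid_hinge=.14,tumbler=0)
for n in ('top','scene'):
    c=cap(n); ims.append(c['image'])
    cv2.imwrite(f'pics/{n}.png',c['image'])
    for t,z in Z.items():
        for r in models.spot_point(n,t)[:5]:
            p=np.array(r['point'])*[512,384]; print(n,t,round(r['conf'],2),p.round(),atz(c,p,z).round(3))
E
```

```text
{'time_s': 0.0, 'joint_positions': array([ 6.64359631e+01,  3.02780550e+01,  8.21563939e+01, -3.66002983e-04,
        6.76894070e+01, -1.02268551e+01]), 'qvel': array([-0.02880954,  0.06971811,  0.0485815 , -0.07339708,  0.00513854,
        0.003589  ]), 'tau': array([-1.16144103e-03, -4.40042210e+01, -1.76589704e+01,  6.31952821e-02,
        5.82905835e-02, -1.78745668e-04]), 'position': array([0.14386495, 0.60751091, 0.24358132]), 'tcp_rot': array([[ 9.73029777e-01, -8.58771207e-04,  2.30677949e-01],
       [-2.30679237e-01, -1.98380026e-03,  9.73027828e-01],
       [-3.77989307e-04, -9.99997664e-01, -2.12839741e-03]]), 'force': array([-0.59852592,  0.44945503, -0.73608419]), 'moment': array([ 0.00176606, -0.07708612,  0.05909747]), 'opening': 1.001988237337758}
top canister 0.89 [264. 188.] [ 0.634 -0.052  0.154]
top canister 0.58 [215. 154.] [0.741 0.104 0.154]
top canister 0.36 [266. 254.] [ 0.431 -0.061  0.154]
top lid_knob 0.86 [265. 226.] [ 0.514 -0.057  0.182]
top bin 0.79 [266. 212.] [ 0.584 -0.066  0.   ]
top trivet 0.68 [137. 247.] [0.458 0.366 0.   ]
top trivet 0.66 [180. 146.] [0.813 0.237 0.   ]
top bowl 0.75 [355. 241.] [ 0.489 -0.372  0.   ]
top lid_hinge 0.57 [269. 175.] [ 0.68 -0.07  0.14]
top tumbler 0.59 [266. 256.] [ 0.433 -0.07   0.   ]
scene canister 0.76 [238. 185.] [ 0.634 -0.045  0.154]
scene canister 0.65 [213. 276.] [0.803 0.17  0.154]
scene lid_knob 0.92 [277. 164.] [ 0.514 -0.045  0.182]
scene trivet 0.85 [223. 323.] [0.816 0.233 0.   ]
scene trivet 0.72 [366. 311.] [0.466 0.374 0.   ]
scene bowl 0.7 [219. 184.] [ 0.641 -0.186  0.   ]
scene bowl 0.62 [238. 134.] [ 0.484 -0.369 -0.   ]
scene lid_hinge 0.67 [221. 185.] [ 0.672 -0.076  0.14 ]
scene lid_hinge 0.5 [274. 163.] [ 0.498 -0.082  0.14 ]
scene tumbler 0.59 [287. 186.] [ 0.444 -0.081  0.   ]
```

View pics/top.png

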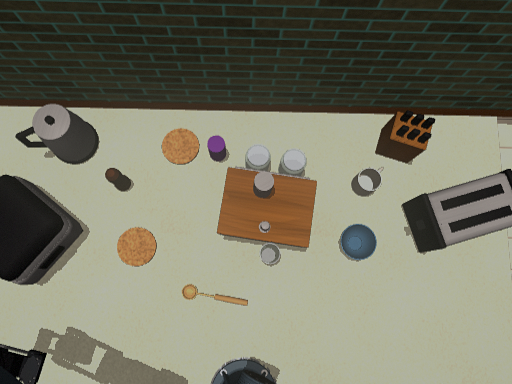

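View pics/scene.png

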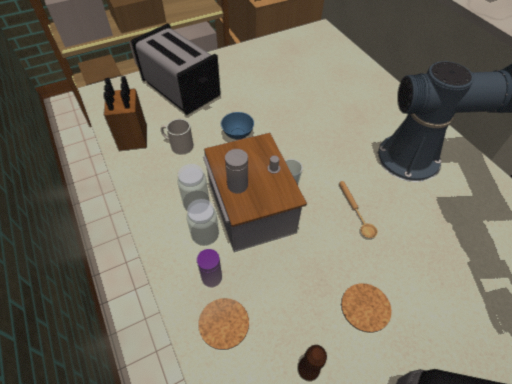

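Pictures: the canister is grey at top (264,184), with a purple look-alike at (216,148). The trivet-like things are at (137,247), y≈0.37, and (180,146), y≈0.24. By the description I choose the grey canister and the trivet at (137,247). Next I refine both, plus the lid yaw, and check them in a crop.

```bash
python3 - <<'E'
from h import *
c=cap('top'); im=c['image']; hsv=cv2.cvtColor(im,cv2.COLOR_BGR2HSV)
m=((hsv[...,0]<20)&(hsv[...,1]>90)&(hsv[...,2]>60)).astype(np.uint8)
n,l,st,ce=cv2.connectedComponentsWithStats(m)
for i in range(1,n):
    if st[i,4]>400 and st[i,1]>115: print('blob',st[i],ce[i].round(1),atz(c,ce[i],.01).round(4))
i=max(range(1,n),key=lambda i:st[i,4] if 200<ce[i][0]<330 else 0)
cn=cv2.findContours((l==i).astype(np.uint8),0,2)[0][0]
r=cv2.minAreaRect(cn); b=cv2.boxPoints(r); w=np.array([atz(c,p,.154) for p in b]); print('lid',b.round(1),w.round(4),w.mean(0))
for k in range(4):
    d=w[(k+1)%4]-w[k]; print(np.linalg.norm(d).round(3),np.degrees(np.arctan2(d[1],d[0])).round(2))
cs=cap('scene')
for n_,cc in(('top',c),('scene',cs)):
    for t in('canister','lid_knob','trivet','tumbler'):
        for q in models.recognise(n_,t)[:3]: print(n_,t,round(q['conf'],2),(np.array(q['extent'])*[512,384,512,384]).round(1))
# triangulate
z=cv2.resize(im[140:275,110:320],None,fx=3.5,fy=3.5,interpolation=2)
for p,col in(((.634,-.05,.154),(0,0,255)),((.634,-.05,.269),(0,255,0)),((.514,-.055,.182),(255,0,0)),((.459,.367,.01),(0,0,255))):
    q=(proj(c,p)-[110,140])*3.5; cv2.circle(z,tuple(int(v) for v in q),4,col,-1)
cv2.imwrite('pics/crop1.png',z)
E
```

```text
blob [ 162  128   37   36 1050] [180.1 145.9] [0.8096 0.2344 0.01  ]
blob [ 217  167  100   81 5630] [267.4 208.5] [ 0.5941 -0.0719  0.01  ]
blob [ 117  227   39   39 1191] [136.2 246.2] [0.4588 0.3652 0.01  ]
lid [[216.4 233.2]
 [226.6 166.7]
 [318.  180.8]
 [307.8 247.3]] [[ 0.4916  0.0912  0.154 ]
 [ 0.7011  0.0651  0.154 ]
 [ 0.6613 -0.222   0.154 ]
 [ 0.4533 -0.1881  0.154 ]] [ 0.57683252 -0.06347469  0.154     ]
0.211 -7.1
0.29 -97.88
0.211 170.74
0.282 82.18
top canister 0.83 [251.5 170.9 274.  198. ]
top canister 0.72 [208.1 137.6 226.2 162. ]
top canister 0.45 [216.5 167.6 312.7 245.3]
top lid_knob 0.81 [216.8 170.8 318.1 247.6]
top trivet 0.75 [158.7 130.9 199.9 164.8]
top trivet 0.7 [117.3 229.6 156.3 267. ]
top tumbler 0.77 [259.4 242.4 279.4 261.1]
scene canister 0.59 [226.2 147.6 249.7 192.2]
scene canister 0.57 [196.7 248.7 223.9 290.3]
scene lid_knob 0.6 [205.8 134.  306.  228.5]
scene trivet 0.89 [197.8 299.9 248.5 350.4]
scene trivet 0.79 [340.1 284.5 389.6 332.9]
scene tumbler 0.51 [286.1 159.5 304.6 182.9]
```

View pics/crop1.png

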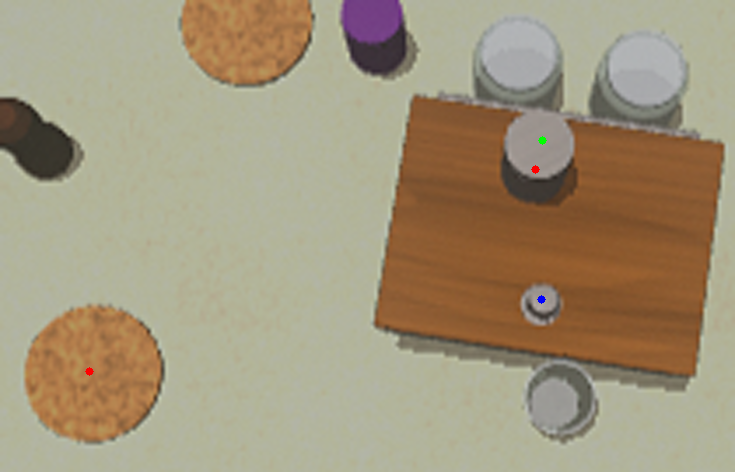

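The marks fall on the grey canister, the knob and the left trivet, and the lid yaw is about -8°. I go up, turn the tool to the bin's yaw and approach.

Call:
arm_command(translation=[[0,-0.5,0],[0,-1,0],[0,-1,0]], rotation=[[0,-0.088,0],[0,-0.088,0],[0,-0.088,0]], grip=[-1,-1,-1])

```text
time_s: 1.6
position: [0.1454, 0.6114, 0.3312]
tcp_rot: [[0.99, 0.005, 0.14], [-0.14, 0.012, 0.99], [0.003, -1.0, 0.013]]
force: [0.3, 0.6, -0.4]
opening: 0.997
```

Call:
arm_command(translation=[[0,0,-0.5],[0,0,-1],[0,0,-1]], rotation=[[0,0,0],[0,0,0],[0,0,0]], grip=[-1,-1,-1])

```text
time_s: 1.9
position: [0.1306, 0.5228, 0.3231]
tcp_rot: [[0.99, -0.003, 0.141], [-0.141, -0.008, 0.99], [-0.002, -1.0, -0.009]]
force: [-0.7, 0.7, -0.6]
opening: 1.0
```

Call:
arm_command(translation=[[0.3,0,-0.3],[0.7,0,-0.7],[1,0,-1],[1,0,-1]], rotation=[[0,0,0],[0,0,0],[0,0,0],[0,0,0]], grip=[-1,-1,-1,-1])

```text
time_s: 2.3
position: [0.2028, 0.4364, 0.3245]
tcp_rot: [[0.99, 0.001, 0.144], [-0.144, -0.001, 0.99], [0.001, -1.0, -0.001]]
force: [-0.4, -0.4, 0.1]
opening: 1.001
```

Call:
arm_command(translation=[[0.3,0,-0.3],[0.7,0,-0.7],[1,0,-1],[1,0,-1]], rotation=[[0,0,0],[0,0,0],[0,0,0],[0,0,0]], grip=[-1,-1,-1,-1])

```text
time_s: 2.7
position: [0.2711, 0.3469, 0.3246]
tcp_rot: [[0.99, 0.001, 0.145], [-0.145, -0.0, 0.99], [0.001, -1.0, 0.0]]
force: [0.7, 1.0, -0.0]
opening: 1.002
```

Call:
arm_command(translation=[[0.3,0,-0.3],[0.7,0,-0.7],[1,0,-1],[1,0,-1]], rotation=[[0,0,0],[0,0,0],[0,0,0],[0,0,0]], grip=[-1,-1,-1,-1])

```text
time_s: 3.1
position: [0.3395, 0.2569, 0.3247]
tcp_rot: [[0.99, 0.002, 0.144], [-0.144, 0.0, 0.99], [0.002, -1.0, 0.001]]
force: [-0.4, 0.2, -0.1]
opening: 1.0
```

Call:
arm_command(translation=[[0.3,0,-0.3],[0.7,0,-0.7],[1,0,-1],[1,0,-1]], rotation=[[0,0,0],[0,0,0],[0,0,0],[0,0,0]], grip=[-1,-1,-1,-1])

```text
time_s: 3.5
position: [0.4079, 0.1666, 0.3247]
tcp_rot: [[0.99, 0.003, 0.144], [-0.144, 0.0, 0.99], [0.002, -1.0, 0.001]]
force: [-0.4, 1.1, 0.1]
opening: 1.003
```

Call:
arm_command(translation=[[0.3,0,-0.3],[0.7,0,-0.7],[1,0,-1],[1,0,-1]], rotation=[[0,0,0],[0,0,0],[0,0,0],[0,0,0]], grip=[-1,-1,-1,-1])

```text
time_s: 3.9
position: [0.4759, 0.0762, 0.3246]
tcp_rot: [[0.99, 0.003, 0.143], [-0.143, -0.0, 0.99], [0.003, -1.0, 0.0]]
force: [-0.4, -0.2, -0.2]
opening: 1.001
```

Call:
arm_command(translation=[[0.3,0,-0.2],[0.7,0,-0.4],[1,0,-0.63],[1,0,-0.63]], rotation=[[0,0,0],[0,0,0],[0,0,0],[0,0,0]], grip=[-1,-1,-1,-1])

```text
time_s: 4.3
position: [0.5477, 0.016, 0.3243]
tcp_rot: [[0.99, 0.002, 0.141], [-0.141, 0.0, 0.99], [0.002, -1.0, 0.0]]
force: [0.1, 0.1, 0.4]
opening: 0.999
```

Call:
arm_command(translation=[[0.4,0,-0.2],[0.8,0,-0.4],[1,0,-0.63],[1,0,-0.63],[1,0,-0.63]], rotation=[[0,0,0],[0,0,0],[0,0,0],[0,0,0],[0,0,0]], grip=[-1,-1,-1,-1,-1])

```text
time_s: 4.8
position: [0.6164, -0.0429, 0.3239]
tcp_rot: [[0.99, -0.002, 0.139], [-0.139, 0.002, 0.99], [-0.002, -1.0, 0.002]]
force: [0.5, -0.3, -0.9]
opening: 1.002
```

```bash
python3 - <<'E'
from h import *
s=bot.read_state(); c=cap('wrist'); im=c['image'].copy(); H=np.array(c['hand_eye']); K=np.array(c['mtx'])
R=np.array(s['tcp_rot']);P=np.array(s['position']); print(P,H.round(3))
def pw(p):
    q=np.linalg.inv(H)@np.r_[R.T@(np.array(p)-P),1]; q=K@q[:3]; return q[:2]/q[2]
def unp(px,z):
    d=R@(H[:3,:3]@np.linalg.inv(K)@np.r_[px,1]); o=P+R@H[:3,3]; return o+d*(z-o[2])/d[2]
for t,z in(('canister',.154),('lid_knob',.182)):
    for q in models.spot_point('wrist',t)[:2]:
        p=np.array(q['point'])*[512,384]; print(t,q['conf'],p.round(),unp(p,z).round(4))
for z,col in((.269,(0,255,0)),(.154,(0,0,255))):
    pts=np.array([pw((.633+.029*np.cos(a),-.05+.029*np.sin(a),z)) for a in np.linspace(0,6.28,40)]); cv2.polylines(im,[pts.astype(int)],True,col,1)
cv2.circle(im,tuple(int(v) for v in pw((.5135,-.0546,.196))),4,(255,0,0),-1)
cv2.imwrite('pics/w1.png',im)
E
```

```text
[ 0.61639383 -0.04294224  0.32393544] [[ 0.001  0.965  0.263 -0.071]
 [ 0.    -0.263  0.965 -0.139]
 [ 1.    -0.001 -0.    -0.001]
 [ 0.     0.     0.     1.   ]]
canister 0.62 [251. 200.] [ 0.6349 -0.0489  0.154 ]
canister 0.47 [345. 243.] [0.709  0.0612 0.154 ]
lid_knob 0.65 [226.  96.] [ 0.5168 -0.0574  0.182 ]
```

View pics/w1.png

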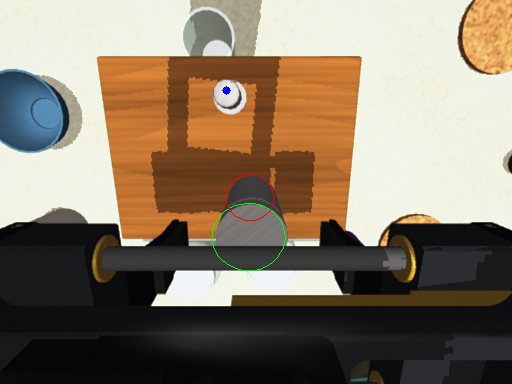

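The wrist picture shows the grey canister at about (250,235), matching the predicted ring, and the knob at (228,95). I correct by about 19 mm in x, descend and grip.

Call:
arm_command(translation=[[0.235,0,-0.05],[0.235,0,-0.05],[0.235,0.3,-0.05],[0.235,0.6,-0.05],[0.235,0.6,-0.05]], rotation=[[0,0,0],[0,0,0],[0,0,0],[0,0,0],[0,0,0]], grip=[-1,-1,-1,-1,-1])

```text
time_s: 5.45
position: [0.632, -0.0505, 0.2732]
tcp_rot: [[0.99, -0.009, 0.14], [-0.14, 0.003, 0.99], [-0.009, -1.0, 0.001]]
force: [-0.4, -0.5, -0.5]
opening: 1.002
```

Call:
arm_command(translation=[[0,0.25,0],[0,0.5,0],[0,0.5,0],[0,0.5,0]], rotation=[[0,0,0],[0,0,0],[0,0,0],[0,0,0]], grip=[-1,-1,-1,-1])

```text
time_s: 5.85
position: [0.6353, -0.0518, 0.2376]
tcp_rot: [[0.99, 0.001, 0.14], [-0.14, -0.0, 0.99], [0.001, -1.0, -0.0]]
force: [-0.4, 0.1, 1.0]
opening: 0.997
```

Call:
arm_command(translation=[[0,0,0],[0,0,0],[0,0,0],[0,0,0],[0,0,0]], rotation=[[0,0,0],[0,0,0],[0,0,0],[0,0,0],[0,0,0]], grip=[0,1,1,1,1])

```text
time_s: 6.35
position: [0.6355, -0.0516, 0.237]
tcp_rot: [[0.99, 0.001, 0.14], [-0.14, 0.001, 0.99], [0.001, -1.0, 0.001]]
force: [-0.0, 2.7, 3.4]
opening: 0.647
```

Call:
arm_command(translation=[[0,0,0],[0,0,0],[0,0,0]], rotation=[[0,0,0],[0,0,0],[0,0,0]], grip=[1,1,1])

```text
time_s: 6.65
position: [0.6355, -0.0515, 0.237]
tcp_rot: [[0.99, 0.001, 0.14], [-0.14, 0.001, 0.99], [0.001, -1.0, 0.001]]
force: [0.6, 3.9, 3.6]
opening: 0.65
```

Call:
arm_command(translation=[[0,-0.1,0],[0,-0.3,0],[0,-0.6,0],[0,-0.9,0],[0,-0.9,0]], rotation=[[0,0,0],[0,0,0],[0,0,0],[0,0,0],[0,0,0]], grip=[1,1,1,1,1])

```text
time_s: 7.15
position: [0.6369, -0.0532, 0.3117]
tcp_rot: [[0.99, 0.006, 0.14], [-0.14, -0.003, 0.99], [0.007, -1.0, -0.002]]
force: [1.1, -1.1, -2.7]
opening: 0.65
```

Call:
arm_command(translation=[[-0.08,0,0.15],[-0.2,0,0.35],[-0.35,0,0.6],[-0.5,0,0.8],[-0.585,0,0.964]], rotation=[[0,0,0],[0,0,0],[0,0,0],[0,0,0],[0,0,0]], grip=[1,1,1,1,1])

```text
time_s: 7.65
position: [0.5974, 0.0333, 0.3073]
tcp_rot: [[0.99, -0.004, 0.139], [-0.139, 0.001, 0.99], [-0.004, -1.0, 0.0]]
force: [0.6, -0.4, -1.9]
opening: 0.646
```

Call:
arm_command(translation=[[-0.12,0,0.2],[-0.24,0,0.4],[-0.36,0,0.6],[-0.48,0,0.8],[-0.585,0,0.964]], rotation=[[0,0,0],[0,0,0],[0,0,0],[0,0,0],[0,0,0]], grip=[1,1,1,1,1])

```text
time_s: 8.15
position: [0.5635, 0.1154, 0.3086]
tcp_rot: [[0.99, 0.0, 0.14], [-0.14, 0.0, 0.99], [-0.0, -1.0, 0.0]]
force: [-0.7, -1.2, -2.9]
opening: 0.651
```

Call:
arm_command(translation=[[-0.12,0,0.2],[-0.24,0,0.4],[-0.36,0,0.6],[-0.48,0,0.8],[-0.585,0,0.964]], rotation=[[0,0,0],[0,0,0],[0,0,0],[0,0,0],[0,0,0]], grip=[1,1,1,1,1])

```text
time_s: 8.65
position: [0.528, 0.1981, 0.3086]
tcp_rot: [[0.99, 0.0, 0.14], [-0.14, 0.0, 0.99], [0.0, -1.0, 0.0]]
force: [0.3, 0.1, -2.9]
opening: 0.646
```

Call:
arm_command(translation=[[-0.12,0,0.2],[-0.24,0,0.4],[-0.36,0,0.6],[-0.48,0,0.8],[-0.585,0,0.964]], rotation=[[0,0,0],[0,0,0],[0,0,0],[0,0,0],[0,0,0]], grip=[1,1,1,1,1])

```text
time_s: 9.15
position: [0.4925, 0.2809, 0.3086]
tcp_rot: [[0.99, 0.0, 0.14], [-0.14, 0.0, 0.99], [0.0, -1.0, 0.0]]
force: [-0.2, -0.4, -1.6]
opening: 0.646
```

Call:
arm_command(translation=[[-0.12,0,0.2],[-0.3,0,0.5],[-0.48,0,0.8],[-0.585,0,0.964],[-0.585,0,0.964]], rotation=[[0,0,0],[0,0,0],[0,0,0],[0,0,0],[0,0,0]], grip=[1,1,1,1,1])

```text
time_s: 9.65
position: [0.4565, 0.3642, 0.3085]
tcp_rot: [[0.991, -0.0, 0.137], [-0.137, 0.0, 0.991], [-0.0, -1.0, 0.0]]
force: [-0.1, -0.8, -3.7]
opening: 0.648
```

```bash
python3 - <<'E'
from h import *
c=cap('top'); s=bot.read_state(); print(s['position'],s['opening'],s['force'])
cs=cap('scene')
a=c['image'][150:330,60:300]; b=cs['image'][170:384,200:440]
cv2.imwrite('pics/carry.png',np.hstack([cv2.resize(a,(400,300)),cv2.resize(b,(400,300))]))
for n,cc in(('top',c),('scene',cs)):
    for q in models.spot_point(n,'trivet')[:3]:
        p=np.array(q['point'])*[512,384]; print(n,q['conf'],atz(cc,p,0).round(3))
E
```

```text
[0.45726498 0.36294458 0.30845529] 0.6499492760790957 [ 0.27830561 -0.10500512 -1.64811442]
top 0.59 [0.462 0.358 0.   ]
top 0.57 [0.803 0.23  0.   ]
scene 0.92 [0.808 0.235 0.   ]
scene 0.79 [ 0.46   0.369 -0.   ]
```

View pics/carry.png

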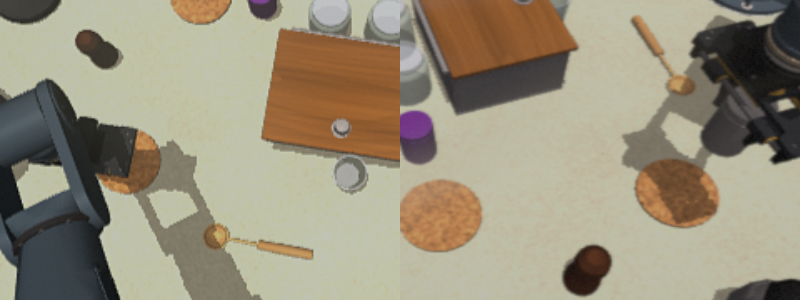

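The canister is held upright over the left trivet: shadow on the trivet, TCP at (0.457,0.363). I lower it by 0.21 m and then go slowly.

Call:
arm_command(translation=[[0,0.2,0],[0,0.45,0],[0,0.7,0],[0,0.9,0],[0,1,0]], rotation=[[0,0,0],[0,0,0],[0,0,0],[0,0,0],[0,0,0]], grip=[1,1,1,1,1])

```text
time_s: 10.35
position: [0.4576, 0.3611, 0.227]
tcp_rot: [[0.99, -0.002, 0.142], [-0.142, -0.002, 0.99], [-0.002, -1.0, -0.002]]
force: [-0.6, -0.2, -3.1]
opening: 0.643
```

Call:
arm_command(translation=[[0,0.2,0],[0,0.45,0],[0,0.7,0],[0,0.9,0],[0,1,0]], rotation=[[0,0,0],[0,0,0],[0,0,0],[0,0,0],[0,0,0]], grip=[1,1,1,1,1])

```text
time_s: 10.85
position: [0.4578, 0.3617, 0.1476]
tcp_rot: [[0.99, -0.001, 0.141], [-0.141, -0.001, 0.99], [-0.001, -1.0, -0.001]]
force: [-0.1, -0.5, -3.4]
opening: 0.649
```

Call:
arm_command(translation=[[0,0.15,0],[0,0.3,0],[0,0.45,0],[0,0.58,0],[0,0.58,0]], rotation=[[0,0,0],[0,0,0],[0,0,0],[0,0,0],[0,0,0]], grip=[1,1,1,1,1])

```text
time_s: 11.35
position: [0.4566, 0.362, 0.1004]
tcp_rot: [[0.99, -0.003, 0.14], [-0.14, -0.002, 0.99], [-0.003, -1.0, -0.002]]
force: [0.3, 0.2, -2.6]
opening: 0.651
```

Call:
arm_command(translation=[[0,0.02,0],[0,0.05,0],[0,0.05,0]], rotation=[[0,0,0],[0,0,0],[0,0,0]], grip=[1,1,1])

```text
time_s: 11.65
position: [0.4578, 0.3627, 0.0983]
tcp_rot: [[0.99, 0.0, 0.14], [-0.14, 0.0, 0.99], [0.0, -1.0, 0.0]]
force: [0.7, 0.5, -2.4]
opening: 0.646
```

Call:
arm_command(translation=[[0,0.015,0],[0,0.03,0],[0,0.03,0]], rotation=[[0,0,0],[0,0,0],[0,0,0]], grip=[1,1,1])

```text
time_s: 11.95
position: [0.4576, 0.3625, 0.0957]
tcp_rot: [[0.99, 0.0, 0.14], [-0.14, -0.0, 0.99], [0.0, -1.0, -0.0]]
force: [-0.2, 0.3, -2.2]
opening: 0.648
```

Call:
arm_command(translation=[[0,0.01,0],[0,0.02,0],[0,0.02,0]], rotation=[[0,0,0],[0,0,0],[0,0,0]], grip=[1,1,1])

```text
time_s: 12.25
position: [0.4575, 0.3625, 0.094]
tcp_rot: [[0.99, -0.0, 0.14], [-0.14, -0.0, 0.99], [-0.0, -1.0, -0.0]]
force: [-0.7, -0.7, -3.2]
opening: 0.645
```

Call:
arm_command(translation=[[0,0.01,0],[0,0.02,0],[0,0.02,0]], rotation=[[0,0,0],[0,0,0],[0,0,0]], grip=[1,1,1])

```text
time_s: 12.55
position: [0.4577, 0.3626, 0.093]
tcp_rot: [[0.99, 0.0, 0.14], [-0.14, 0.0, 0.99], [0.0, -1.0, 0.0]]
force: [-0.5, -1.0, 1.5]
opening: 0.644
```

Call:
arm_command(translation=[[0,0.008,0],[0,0.015,0],[0,0.015,0]], rotation=[[0,0,0],[0,0,0],[0,0,0]], grip=[1,1,1])

```text
time_s: 12.85
position: [0.4578, 0.3627, 0.0929]
tcp_rot: [[0.99, 0.001, 0.14], [-0.14, 0.0, 0.99], [0.001, -1.0, 0.0]]
force: [-2.1, -0.7, 9.9]
opening: 0.649
```

Contact at z≈0.093, as expected. I open gently, wait, then rise.

Call:
arm_command(translation=[[0,-0.015,0],[0,-0.015,0],[0,-0.015,0],[0,-0.015,0],[0,-0.015,0]], rotation=[[0,0,0],[0,0,0],[0,0,0],[0,0,0],[0,0,0]], grip=[1,1,-0.6,-1,-1])

```text
time_s: 13.35
position: [0.4577, 0.3626, 0.0923]
tcp_rot: [[0.99, 0.0, 0.14], [-0.14, 0.0, 0.99], [0.0, -1.0, 0.0]]
force: [-0.2, -1.2, 1.0]
opening: 0.836
```

Call:
arm_command(translation=[[0,0,0],[0,0,0],[0,0,0],[0,0,0],[0,0,0]], rotation=[[0,0,0],[0,0,0],[0,0,0],[0,0,0],[0,0,0]], grip=[-1,-1,-1,-1,-1])

```text
time_s: 13.85
position: [0.4576, 0.3626, 0.0925]
tcp_rot: [[0.99, 0.0, 0.14], [-0.14, 0.0, 0.99], [0.0, -1.0, 0.0]]
force: [0.9, -0.3, 0.3]
opening: 1.004
```

Call:
arm_command(translation=[[0,-0.15,0],[0,-0.4,0],[0,-0.8,0],[0,-1,0],[0,-1,0]], rotation=[[0,0,0],[0,0,0],[0,0,0],[0,0,0],[0,0,0]], grip=[-1,-1,-1,-1,-1])

```text
time_s: 14.35
position: [0.4594, 0.3636, 0.1761]
tcp_rot: [[0.99, 0.006, 0.14], [-0.14, 0.003, 0.99], [0.006, -1.0, 0.004]]
force: [0.5, 0.5, 0.7]
opening: 0.997
```

Call:
arm_command(translation=[[0,-0.4,0],[0,-0.9,0],[0,-1,0]], rotation=[[0,0,0],[0,0,0],[0,0,0]], grip=[-1,-1,-1])

```text
time_s: 14.65
position: [0.4594, 0.3636, 0.2563]
tcp_rot: [[0.99, 0.007, 0.14], [-0.14, 0.003, 0.99], [0.006, -1.0, 0.004]]
force: [1.5, 0.6, -0.2]
opening: 1.003
```

```bash
python3 - <<'E'
from h import *
s=bot.read_state(); c=cap('scene'); cv2.imwrite('pics/s2.png',cv2.resize(c['image'],(700,525))); print(s['position'],s['joint_positions'].round(1))
for q in models.spot_point('scene','canister')[:3]:
    p=np.array(q['point'])*[512,384]; print(q['conf'],p.round(),atz(c,p,.01).round(3))
E
```

```text
[0.45943635 0.3636326  0.25631347] [ 27.4  26.3  87.4   0.   65.9 -54.5]
0.86 [366. 303.] [0.458 0.36  0.01 ]
0.62 [210. 277.] [0.795 0.105 0.01 ]
```

View pics/s2.png

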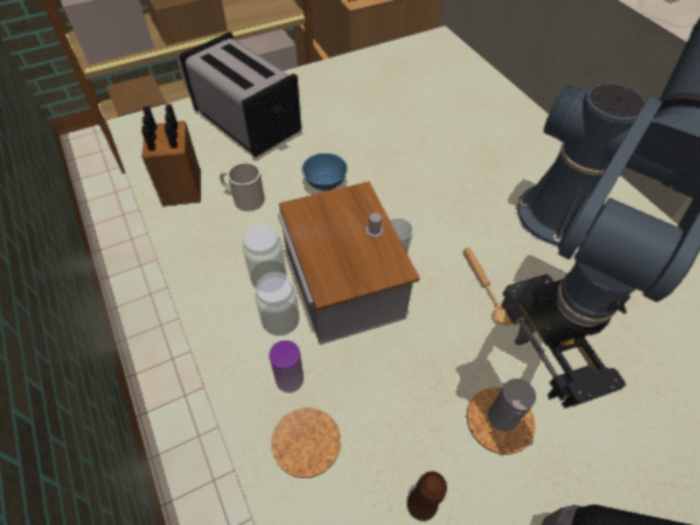

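The canister stands upright at (0.458,0.360) on the left trivet, and the lid is shut with the knob at about (375,223) in the picture. Now to the knob.

Call:
arm_command(translation=[[0.07,0,-0.25],[0.17,0,-0.6],[0.284,0,-1]], rotation=[[0,0,0],[0,0,0],[0,0,0]], grip=[-1,-1,-1])

```text
time_s: 15.05
position: [0.4674, 0.2793, 0.2502]
tcp_rot: [[0.99, -0.004, 0.138], [-0.138, -0.001, 0.99], [-0.004, -1.0, -0.002]]
force: [-0.5, -0.7, -0.3]
opening: 1.004
```

Call:
arm_command(translation=[[0.1,0,-0.4],[0.2,0,-0.8],[0.284,0,-1]], rotation=[[0,0,0],[0,0,0],[0,0,0]], grip=[-1,-1,-1])

```text
time_s: 15.35
position: [0.4784, 0.1953, 0.2502]
tcp_rot: [[0.99, -0.006, 0.142], [-0.142, -0.002, 0.99], [-0.005, -1.0, -0.002]]
force: [1.1, -0.1, -1.0]
opening: 1.0
```

Call:
arm_command(translation=[[0.1,0,-0.4],[0.2,0,-0.8],[0.284,0,-1]], rotation=[[0,0,0],[0,0,0],[0,0,0]], grip=[-1,-1,-1])

```text
time_s: 15.65
position: [0.4898, 0.1132, 0.2503]
tcp_rot: [[0.99, -0.005, 0.142], [-0.142, -0.001, 0.99], [-0.005, -1.0, -0.001]]
force: [0.7, 0.7, -0.4]
opening: 0.999
```

Call:
arm_command(translation=[[0.1,0,-0.4],[0.2,0,-0.8],[0.284,0,-1]], rotation=[[0,0,0],[0,0,0],[0,0,0]], grip=[-1,-1,-1])

```text
time_s: 15.95
position: [0.5013, 0.031, 0.2503]
tcp_rot: [[0.99, -0.005, 0.142], [-0.142, 0.0, 0.99], [-0.005, -1.0, -0.001]]
force: [0.2, 0.6, -0.3]
opening: 1.005
```

Call:
arm_command(translation=[[0.1,0,-0.4],[0.2,0,-0.8],[0.284,0,-1],[0.284,0,-1],[0.284,0,-1]], rotation=[[0,0,0],[0,0,0],[0,0,0],[0,0,0],[0,0,0]], grip=[-1,-1,-1,-1,-1])

```text
time_s: 16.45
position: [0.5133, -0.0486, 0.2515]
tcp_rot: [[0.99, -0.003, 0.141], [-0.141, 0.002, 0.99], [-0.003, -1.0, 0.001]]
force: [0.3, -0.5, -0.1]
opening: 1.002
```

```bash
python3 - <<'E'
from h import *
s=bot.read_state(); c=cap('wrist'); im=c['image'].copy(); H=np.array(c['hand_eye']); K=np.array(c['mtx'])
R=np.array(s['tcp_rot']);P=np.array(s['position']); print(P,R.round(3))
def pw(p):
    q=np.linalg.inv(H)@np.r_[R.T@(np.array(p)-P),1]; q=K@q[:3]; return q[:2]/q[2]
def unp(px,z):
    d=R@(H[:3,:3]@np.linalg.inv(K)@np.r_[px,1]); o=P+R@H[:3,3]; return o+d*(z-o[2])/d[2]
for q in models.spot_point('wrist','lid_knob')[:2]:
    p=np.array(q['point'])*[512,384]; w=unp(p,.182); print(q['conf'],p.round(),w.round(4),'tool shift/0.08',(R.T@(w-P)/.08).round(3))
for z,col in((.196,(0,255,0)),(.154,(0,0,255))):
    pts=np.array([pw((.515+.013*np.cos(a),-.055+.013*np.sin(a),z)) for a in np.linspace(0,6.28,40)]); cv2.polylines(im,[pts.astype(int)],True,col,1)
cv2.imwrite('pics/w2.png',im)
E
```

```text
[ 0.51325592 -0.04861578  0.25152789] [[ 0.99  -0.003  0.141]
 [-0.141  0.002  0.99 ]
 [-0.003 -1.     0.001]]
0.97 [245. 213.] [ 0.5139 -0.0563  0.182 ] tool shift/0.08 [ 0.024  0.869 -0.095]
```

View pics/w2.png

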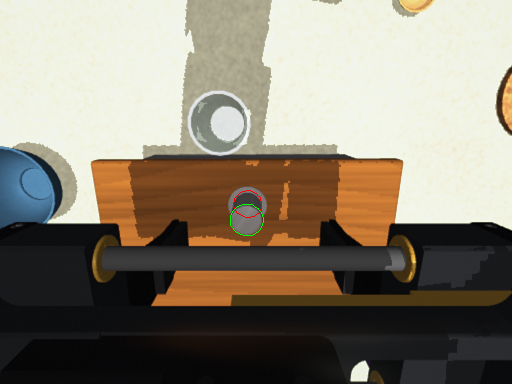

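The knob top is at about (247,216), matching the model. I descend and grip.

Call:
arm_command(translation=[[0.02,0,-0.09],[0.02,0.2,-0.09],[0.02,0.5,-0.09],[0.02,0.8,-0.09],[0.02,0.83,-0.09]], rotation=[[0,0,0],[0,0,0],[0,0,0],[0,0,0],[0,0,0]], grip=[-1,-1,-1,-1,-1])

```text
time_s: 17.05
position: [0.5127, -0.0557, 0.1839]
tcp_rot: [[0.99, -0.006, 0.139], [-0.139, 0.002, 0.99], [-0.006, -1.0, 0.001]]
force: [-0.1, 0.2, 0.2]
opening: 1.001
```

Call:
arm_command(translation=[[0,0,0],[0,0,0],[0,0,0],[0,0,0],[0,0,0]], rotation=[[0,0,0],[0,0,0],[0,0,0],[0,0,0],[0,0,0]], grip=[0,1,1,1,1])

```text
time_s: 17.55
position: [0.5149, -0.0568, 0.1868]
tcp_rot: [[0.99, 0.001, 0.14], [-0.14, -0.0, 0.99], [0.001, -1.0, -0.0]]
force: [0.7, -0.3, 0.5]
opening: 0.632
```

Call:
arm_command(translation=[[0,0,0],[0,0,0],[0,0,0],[0,0,0],[0,0,0]], rotation=[[0,0,0],[0,0,0],[0,0,0],[0,0,0],[0,0,0]], grip=[1,1,1,1,1])

```text
time_s: 18.05
position: [0.5148, -0.055, 0.1861]
tcp_rot: [[0.99, 0.001, 0.142], [-0.142, 0.004, 0.99], [0.0, -1.0, 0.004]]
force: [2.6, 6.2, -0.7]
opening: 0.29
```

Call:
arm_command(translation=[[0.04,-0.15,0],[0.095,-0.29,0],[0.155,-0.43,0],[0.23,-0.565,0],[0.31,-0.695,0]], rotation=[[0,0,0],[0,0,0],[0,0,0],[0,0,0],[0,0,0]], grip=[1,1,1,1,1])

```text
time_s: 18.55
position: [0.5364, -0.058, 0.2403]
tcp_rot: [[0.99, -0.008, 0.14], [-0.14, 0.005, 0.99], [-0.008, -1.0, 0.004]]
force: [-1.9, 3.9, -5.0]
opening: 0.291
```

Call:
arm_command(translation=[[0,0,0],[0,0,0]], rotation=[[0,0,0],[0,0,0]], grip=[1,1])

```text
time_s: 18.75
position: [0.5367, -0.058, 0.2404]
tcp_rot: [[0.99, -0.006, 0.14], [-0.14, 0.005, 0.99], [-0.007, -1.0, 0.004]]
force: [-1.9, 4.8, -3.0]
opening: 0.292
```

Forces are small and the knob is held. I continue to 50°.

Call:
arm_command(translation=[[0.066,-0.094,0],[0.137,-0.184,0],[0.214,-0.269,0],[0.294,-0.351,0],[0.378,-0.429,0]], rotation=[[0,0,0],[0,0,0],[0,0,0],[0,0,0],[0,0,0]], grip=[1,1,1,1,1])

```text
time_s: 19.25
position: [0.566, -0.0621, 0.2752]
tcp_rot: [[0.99, -0.009, 0.14], [-0.14, 0.005, 0.99], [-0.01, -1.0, 0.004]]
force: [-5.0, 5.3, -1.6]
opening: 0.289
```

Call:
arm_command(translation=[[0.089,-0.073,0],[0.181,-0.141,0],[0.276,-0.205,0],[0.375,-0.264,0],[0.476,-0.316,0]], rotation=[[0,0,0],[0,0,0],[0,0,0],[0,0,0],[0,0,0]], grip=[1,1,1,1,1])

```text
time_s: 19.75
position: [0.6048, -0.0675, 0.3016]
tcp_rot: [[0.99, -0.006, 0.14], [-0.14, 0.005, 0.99], [-0.007, -1.0, 0.004]]
force: [-4.6, 6.0, 2.6]
opening: 0.291
```

Call:
arm_command(translation=[[0,0,0],[0,0,0],[0,0,0],[0,0,0],[0,0,0]], rotation=[[0,0,0],[0,0,0],[0,0,0],[0,0,0],[0,0,0]], grip=[1,1,1,1,1])

```text
time_s: 20.25
position: [0.6054, -0.0676, 0.3018]
tcp_rot: [[0.99, -0.004, 0.14], [-0.14, 0.004, 0.99], [-0.004, -1.0, 0.004]]
force: [-3.5, 6.5, 1.8]
opening: 0.292
```

```bash
python3 - <<'E'
from h import *
s=bot.read_state(); c=cap('scene'); im=c['image'].copy()
P=s['position']; print(P,s['force'],s['opening'])
# hinge from knob estimate before the lift
u=np.array([.990,-.14,0]); v=np.array([.14,.99,0]); k=np.array([.5145,-.056,.182]); h=k+.17*u-[0,0,.042]
g=P+s['tcp_rot'][:,1]*.003; d=g-h; print('lid deg from grip',np.degrees(np.arctan2(d[2],-d@u))-13.88, 'r',np.hypot(d[2],d@u))
for a,col in((44,(255,0,0)),(50,(0,255,0)),(56,(0,0,255))):
    a=np.radians(a); f=-u*np.cos(a)+np.array([0,0,np.sin(a)]); n=u*np.sin(a)+np.array([0,0,np.cos(a)])
    q=[proj(c,h+n*.014+v*w+f*l) for w,l in((-.142,0),(-.142,.212),(.142,.212),(.142,0))]
    cv2.polylines(im,[np.array(q).astype(int)],True,col,1)
cv2.imwrite('pics/s3.png',cv2.resize(im[60:360,130:430],(600,600)))
for q in models.spot_point('scene','canister')[:2]:
    p=np.array(q['point'])*[512,384]; print(q['conf'],p.round(),atz(c,p,.01).round(3))
E
```

```text
[ 0.60539082 -0.06759632  0.30177817] [-3.52523878  6.47329844  1.77859587] 0.29158521989996533
lid deg from grip 49.85389315627503 r 0.17705994650496268
0.85 [366. 306.] [0.462 0.366 0.01 ]
0.67 [211. 278.] [0.794 0.11  0.01 ]
```

View pics/s3.png

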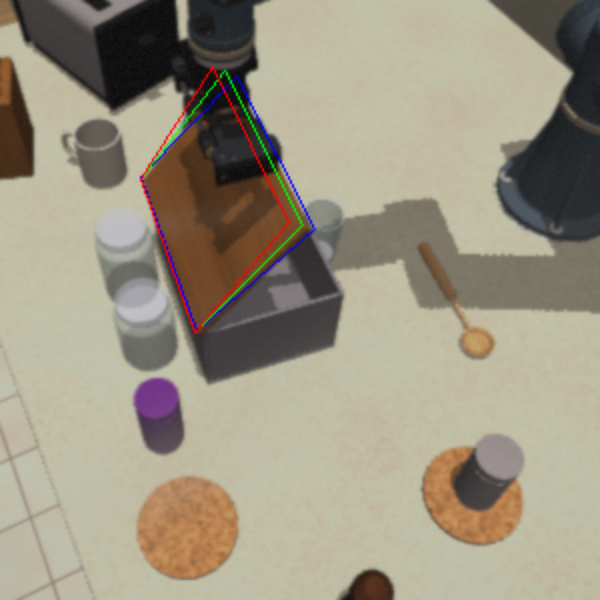

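The lid's free edge at about (302,225) in the crop lies on the green 50° outline. The canister stands upright on the left trivet. I hand in.

```bash
python3 -c "
from h import *
s=bot.read_state();print(s['time_s'],s['qvel'].round(2),s['opening']);print(bot.hand_in())"
```

```text
20.35 [-0.05  0.08 -0.01 -0.07 -0.07 -0.1 ] 0.28989163906657284
the job is handed in; nothing more can be done
None
```

I moved the grey canister from the lid onto the leftmost trivet and let it go there. Then I pinched the knob, raised the lid and handed in at 20.35 s with the gripper still holding it; `hand_in` reports no verdict.

- **Lid:** the angle worked out from the grip position is 49.9°, and the lid's outline in the scene picture agrees with 50° to a few degrees. The arm was at rest. The knob was still between the fingers, with an opening of 0.29 (about 25 mm against its 26 mm width).
- **Canister:** it stands upright. The network put it at (0.462, 0.366) in the last picture and the trivet centre was measured at about (0.458, 0.364), so it is within about 1 cm.
- **Other things:** those visible in the last picture look to be where they were. I compared them by eye only, and the bowl was not in that crop.
- **Forces:** a sideways force of about 6 N at the knob remained at the end, far below the limits. No check failed.

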